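Clear the bay and slide the stock tray home

ROBOT

A 6-joint arm with a two-finger parallel gripper is mounted at the origin on the work surface. World frame = base frame: x ahead of the robot, y to its left, z up, the work surface at z = 0. Lengths are in m, angles in rad, forces in N, time in s.
With the tool pointing down it reaches from about 0.35 to 0.975 m from the base axis. Payload 17.4 kg.
Tool frame: the origin (TCP) lies midway between the tips of the shut fingers; the grasp point (between the pads) lies 19 mm behind it (manip.grip_depth is the z of the grasp point in the tool frame, in m); z points along the fingers, y is the line along which they close (so a half turn about z gives the same grasp; the last joint's range is limited). The gripper opens to 85 mm and grips with 20 to 120 N. Pads are 22 mm wide; open, the fingers measure 114 mm over their backs; the gripper's body (76 mm by 85 mm) begins 54 mm behind the grasp point. The pads swing forward as they close: fully open they stand 13 mm farther back than shut.
Start: joints at [-1.202, 0.116, 1.442, -0, 1.584, -0.038], TCP at [0.267, -0.62, 0.231] pointing down, gripper open.
Joint ranges: [-2.83, 2.83], [-0.83, 2.19], [0.07, 2.5], [-1.14, 4.28], [0.01, 3], [-2.97, 2.97]. Speed limits (rad/s): [1.89, 1.89, 2.22, 3.14, 3.14, 3.14].

INTERFACE

Orientations are given as a unit quaternion [w, x, y, z].
In Python, from rig import telemetry, optics, job, manip gives the robot as it stands.
- The arm moves only by the tool step_arm, never from a script. Its argument "plan" is a list of rows, each an object of numbers: "dx", "dy", "dz": the shift along the tool's x, y, z normalised to -1 to 1, where 1 is 0.3 m; "rx", "ry", "rz": the turn, a rotation vector about the tool's x, y, z normalised to -1 to 1, where 1 is pi rad; "jaw": the opening, from 0 (shut) to 1 (fully open). A call has 1 to 8 rows; each row shifts and turns the commanded pose from where the row before left it, along the tool's axes as they then stand; what a row does not reach is not made up. A row lasts 1/12 s, in which the tool goes at most 41.7 mm and 7.16 degrees, less where a joint would pass 70% of its speed; a pose out of reach is approached as far as the arm can. A call with a number of a shift or a turn outside -1 to 1 is refused whole. A call with a gripper value outside its range is refused whole. The fingers move at their own pace and stop on an object; "newtons" is the grip in N (left out, the last holds). Time passes only in rows, so rows that do not move let the fingers close. It gives the time, the measured TCP pose, the force, the opening and the grip force at its end, in the units of the state.
- telemetry.state(): the state, without advancing time (a new reading comes with each control period).
- optics.capture(name): name is "scene" or "top"; returns the picture (400x640x3 uint8, blue, green, red); there is no depth.
- optics.camera_params(name): a dict with "fx", "fy", "cx", "cy" (pixels), "k1" (the pictures are not rectified: a ray, as slopes to the right and down, at radius r is drawn at 1 + k1 r^2 times it, then the intrinsics apply), "cam_to_world" (4x4, takes a point from camera to world coordinates). Camera axes: x right, y down, z forward; pixel columns grow to the right and rows downward; lengths in m; the calibration is good to about 2 mm. A picture is of the moment at which its call begins. camera_params takes no time and is no camera call.
- job.job_done(): hands the job in; it is judged then, once.
The state is a dict: "t": time; "joints": joint angles; "qd": joint speeds; "joint_efforts": joint torques, N m; "ee_pos": TCP position; "eef_rot": TCP orientation; "contact_force": force on the tool from outside, world axes, zero at the start; "wrist_torque": the same for the moment, N m; "finger_gap": finger opening in m; "gripper_force": force on a finger pad.
Only numpy, scipy, OpenCV 4.12 (cv2) and the standard library are available. Lean on these libraries where they do the work, as an engineer would, in place of code of your own. Each camera call takes 0.05 s, during which the arm holds its last target. There are 200 camera calls.

TASK

A forged steel link has been left lying in the empty bay of the blue tray dock: take it out and put it in the wooden crate. Then slide the tray that holds the two standing tool holders along the bench, without lifting it, into that bay until it is fully home against the back stop, gently enough that both holders stay standing in it. Leave everything else where it is.

Things in the scene. Friction and masses are not known exactly. Their poses are not given: they have to be found in the camera images.
- dock: Fixed blue steel dock on the bench: two side-by-side bays, no floor plate, open above and in front. Origin on the bench, mid-mouth of the bay to fill; +x points into it. That bay: inside y = -61 to 61 mm, back stop face at x = 145 mm (45 mm high); guides 6 mm thick, 30 high, from x = 0; the +y one has an outward wing to x = -27 mm. The other bay, centred on y = -128 mm, holds the full tray.
- tray: Loose open grey steel tray, 140 (x) x 110 (y) x 50 mm high, walls and floor 4 mm, blank label on its -x end, 0.25-0.5 kg, holding two tool holders. It stands 45-95 mm before the empty bay, roughly in line, +x end towards it. Origin: centre of underside; home is x = 75 mm in the dock's frame. Loaded, it slides at about 3 to 9 N; its end wall may be pushed.
- holder1: Loose steel tool holder, round, 80 mm high, foot 32 mm in diameter, about 0.18 kg, standing free on the tray's floor in the half nearer the tray's +x end, at +y. Origin at the centre of its foot, z up its axis. It topples if jolted or bumped.
- holder2: The second tool holder, identical to the first, on the tray's -y side.
- link: Loose forged dark steel link lying flat in the empty bay, 120 mm long along its x: two round eyes 36 mm in diameter, 24 mm high, 84 mm between centres, joined by a straight stem 18 mm wide, from 4 to 20 mm above the underside. About 0.42 kg. Origin: centre of its underside, midway between the eyes.
- crate: Loose open wooden crate on the bench, outside 200 mm (x) by 160 mm (y) by 55 mm high, walls and floor 8 mm, 1.6 kg. Origin at the centre of its underside. It stands at the far left or far right of the work; the carton stands at the other side.
- full_tray: Bystander: a grey tray like the other one, with four steel bushes in it, standing in the neighbouring bay. Origin at the centre of its underside.
- carton: Bystander: closed cardboard carton 200 x 150 x 55 mm. Origin at the centre of its underside.
- oil_can: Bystander: green can 64 mm in diameter, 130 mm high. Origin at the centre of its underside.
- collar: Bystander: dark steel collar lying flat, 84 mm outside diameter, 48 mm bore, 30 mm high. Origin at the centre of its underside.
Not all that is in view belongs to the job. Of the things shaped like the link, the steel one is meant.

How it is judged:
On the way, in this order (a step that is already met when the one before it is completed fails the run):
1. the link lies in the crate (x of link in the frame of crate between -0.085 and 0.085 m and y of link in the frame of crate between -0.068 and 0.068 m and z of link in the frame of crate between -0.005 and 0.035 m and linear speed of link below 0.05 m/s), for 0.2 s.
2. the tray is fully home in the bay, against the back stop (x of tray in the frame of dock between 0.069 and 0.082 m and y of tray in the frame of dock between -0.015 and 0.015 m and height (world z) of tray below 0.005 m and linear speed of tray below 0.02 m/s), for 0.2 s.
At the end, for the whole second after the job is handed in: The link rests inside the crate (under 35 mm above its underside); the tray stands on the bench in the bay, within 6 mm of the back stop; both holders stand in it, upright within 0.15 rad; all at rest. Bystanders moved under 30 mm (all of step 1 and all of step 2 and angle between each of holder1, holder2's own z axis and vertical below 0.15 rad and linear speed of each of holder1, holder2 below 0.03 m/s and x of holder1 in the frame of tray between -0.07 and 0.07 m and y of holder1 in the frame of tray between -0.055 and 0.055 m and z of each of holder1, holder2 in the frame of tray below 0.02 m and x of holder2 in the frame of tray between -0.07 and 0.07 m and y of holder2 in the frame of tray between -0.055 and 0.055 m); the robot touches nothing.
It fails at once if a tool holder is tipped over (more than 0.5 rad) (angle between any of holder1, holder2's own z axis and vertical above 0.5 rad).
It fails at once if the tray is lifted (12 mm) off the bench or tipped (0.15 rad) (height (world z) of tray above 0.012 m or angle between tray's own z axis and vertical above 0.15 rad).
It fails at once if a bystander (full tray, carton, can, collar) is moved more than 30 mm (distance of any of full_tray, carton, oil_can, collar from where it was at the start of the episode above 0.03 m).
It also fails if it takes over 64 s, if anything falls off the work surface, if the arm or the gripper's body presses on something with over 40 N, if the wrist force passes 120 N, or if a joint passes its speed limit or range.

## Working session

There is one attempt and no reset: what is moved stays moved. The work goes in short steps, Python scripts to look and compute and a tool call to move; the robot and the scene stay as the last step left them, time stands still between calls to the robot, and variables do not carry over. Pictures are saved under pics/ and viewed, at most 10 in all, crops included, and the job is handed in when it is done.

Besides the shell and the picture viewer there is one more tool, called as name(argument=value, ...), one argument or row to a line, values as JSON. step_arm: Moves the arm, as the interface text tells. Scaled input: -1 to 1 covers 0.3 m each way for a shift and pi rad each way for a turn. Its arguments: {"type":"object","properties":{"plan":{"type":"array","items":{"type":"object","properties":{"dx":{"type":"number"},"dy":{"type":"number"},"dz":{"type":"number"},"rx":{"type":"number"},"ry":{"type":"number"},"rz":{"type":"number"},"jaw":{"type":"number"}}}},"newtons":{"type":"number"}},"required":["plan"]}

```bash
mkdir -p pics; ls
python3 - <<'E'
from rig import telemetry, optics, job, manip
import cv2,numpy as np
for n in("scene","top"):
    cv2.imwrite(f"pics/{n}0.png",optics.capture(n)); p=optics.camera_params(n); print(n,{k:np.round(v,4).tolist() for k,v in p.items()})
s=telemetry.state();print({k:np.round(v,3).tolist() for k,v in s.items()},manip.grip_depth)
E
```

```text
pics
scene {'fx': 483.5255, 'fy': 483.5255, 'cx': 322.4619, 'cy': 193.7566, 'k1': 0.0012, 'cam_to_world': [[-0.6453, 0.4106, -0.6442, 1.3394], [0.7637, 0.3247, -0.558, 0.6696], [-0.02, -0.852, -0.5231, 0.6975], [0.0, 0.0, 0.0, 1.0]]}
top {'fx': 497.036, 'fy': 497.036, 'cx': 313.3918, 'cy': 209.4196, 'k1': -0.008, 'cam_to_world': [[0.0264, -0.9967, 0.0761, 0.4499], [-0.9995, -0.0277, -0.016, 0.0012], [0.0181, -0.0757, -0.997, 1.6156], [0.0, 0.0, 0.0, 1.0]]}
{'t': 0.1, 'joints': [-1.202, 0.116, 1.442, -0.0, 1.584, -0.038], 'qd': [-0.001, -0.002, -0.002, -0.0, 0.0, -0.0], 'joint_efforts': [0.001, -73.366, -63.379, -0.0, 0.005, -0.0], 'ee_pos': [0.267, -0.62, 0.231], 'eef_rot': [-0.001, 0.979, 0.202, -0.0], 'contact_force': [-0.093, 0.165, 1.126], 'wrist_torque': [0.005, 0.018, 0.024], 'gripper_force': 0.0, 'finger_gap': 0.086} -0.0187
```

View pics/scene0.png

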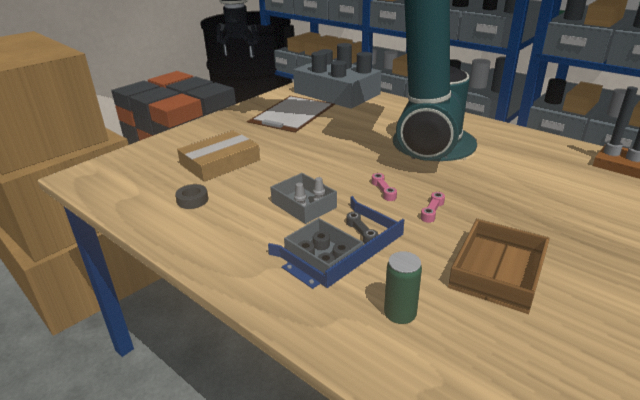

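View pics/top0.png

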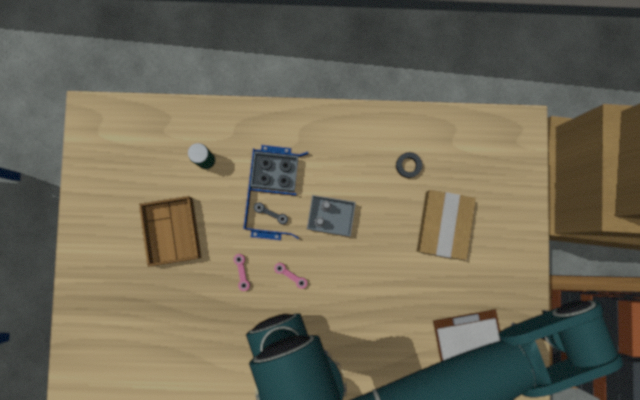

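The scene picture shows the steel link at about (361,227). The top view shows it at (271,213), in the empty bay between the full tray (275,170) and the lower guide (267,235). Possible confusions are the two pink links at top (243,272) and (292,276), which are not steel. I choose the dark one in the bay and will check it in a close crop.

Run:
```python
import cv2
t=cv2.imread('pics/top0.png')[140:245,235:365];cv2.imwrite('pics/topc.png',cv2.resize(t,None,fx=5.5,fy=5.5,interpolation=2))
s=cv2.imread('pics/scene0.png')[165:290,260:410];cv2.imwrite('pics/scenec.png',cv2.resize(s,None,fx=4.5,fy=4.5,interpolation=2))
```

```text
(no output)
```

View pics/topc.png

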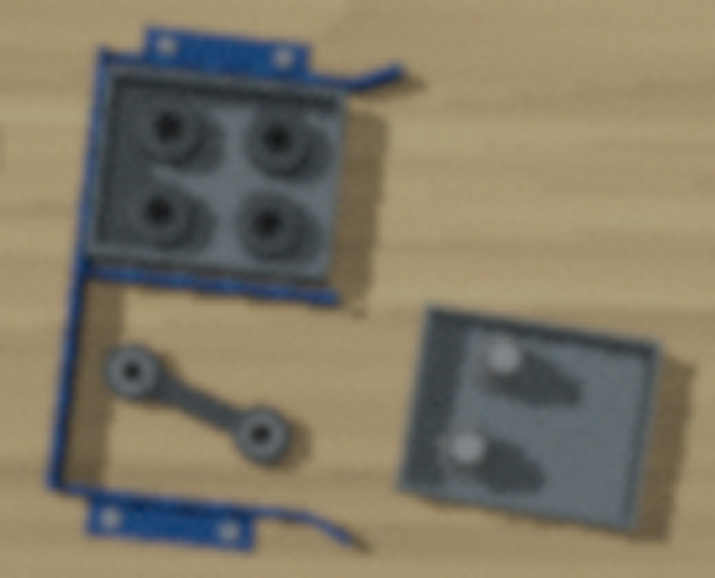

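View pics/scenec.png

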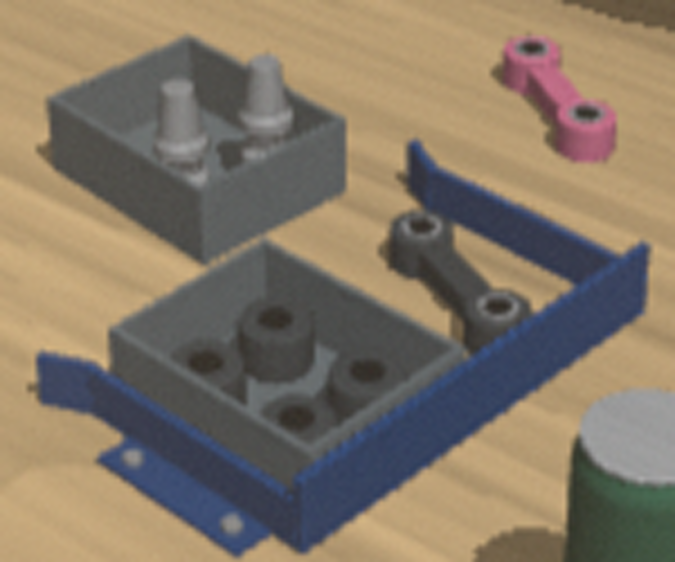

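The close crops confirm it: a dark forged link lies in the bay, with eyes at top crop (132,371) and (261,434), and the pink links lie outside. The two holders stand near the tray's bay-side end. Next I triangulate.

```bash
cat > geo.py <<'E'
from rig import telemetry, optics
import cv2,numpy as np
P={n:optics.camera_params(n) for n in("scene","top")}
def ray(n,uv):
    p=P[n];K=np.array([[p['fx'],0,p['cx']],[0,p['fy'],p['cy']],[0,0,1]])
    q=cv2.undistortPoints(np.array([[uv]],float),K,np.array([p['k1'],0,0,0]))[0,0]
    T=np.array(p['cam_to_world']);return T[:3,3],T[:3,:3]@np.r_[q,1]
def atz(n,uv,z):
    o,d=ray(n,uv);return o+d*(z-o[2])/d[2]
def tri(a,b):
    o1,d1=ray('top',a);o2,d2=ray('scene',b)
    s=np.linalg.lstsq(np.c_[d1,-d2],o2-o1,rcond=None)[0]
    A=o1+s[0]*d1;B=o2+s[1]*d2;return (A+B)/2,np.linalg.norm(A-B)
tc=lambda u,v:((u+.5)/5.5-.5+235,(v+.5)/5.5-.5+140)
sc=lambda u,v:((u+.5)/4.5-.5+260,(v+.5)/4.5-.5+165)
E
python3 - <<'E'
from geo import *
np.set_printoptions(precision=4,suppress=True)
pr=[('eyeB',(132,371),(497,306),.024),('eyeF',(261,434),(421,226),.024),
('tray++',(430,307),(203,188),.05),('tray+-',(660,345),(50,100),.05),('tray--',(634,528),(190,38),.05),('tray-+',(402,488),(345,122),.05),
('hold2',(505,355),(178,86),.08),('hold1',(467,447),(265,62),.08)]
for n,a,b,z in pr: print(n,*tri(tc(*a),sc(*b)),'atz',atz('top',tc(*a),z)[:2],atz('scene',sc(*b),z)[:2])
for n,a,b in [('far',(201,260),(480,222)),('right',(150,266),(549,236)),('left',(192,197),(450,268)),('near',(141,205),(530,306))]:
    print('crate',n,*tri(a,b),atz('top',a,.055)[:2])
for n,a,z in [('bs top',(109,50),.045),('bs mid',(88,272),.045),('bs bot',(63,488),.045),('guide mid0',(100,272),.03),('mid1',(338,299),.03),('low0',(90,494),.03),('low1',(300,515),.03),('wing',(352,543),.03)]:
    print(n,atz('top',tc(*a),z)[:2])
for n,b,z in [('wingtip',(413,145),.03),('corner',(612,262),.03),('stop corner',(648,246),.045),('stop other',(300,490),.045)]: print(n,atz('scene',sc(*b),z)[:2])
E
```

```text
eyeB [0.5741 0.1515 0.0243] 0.00014299654611275972 atz [0.5742 0.1515] [0.5737 0.1513]
eyeF [0.5393 0.0754 0.0242] 0.0004896282587274434 atz [0.5395 0.0752] [0.5389 0.0754]
tray++ [ 0.6132 -0.0199  0.0483] 0.00258874273913076 atz [ 0.6139 -0.0209] [ 0.6143 -0.0171]
tray+- [ 0.5961 -0.1544  0.0468] 0.00044241429158353116 atz [ 0.5956 -0.1539] [ 0.5998 -0.1505]
tray-- [ 0.4897 -0.141   0.0465] 0.0011374351434260779 atz [ 0.49   -0.1411] [ 0.4939 -0.1362]
tray-+ [ 0.5081 -0.0059  0.0458] 0.004458711509397155 atz [ 0.5093 -0.0076] [0.5122 0.0003]
hold2 [ 0.5838 -0.0627  0.084 ] 0.0016748332667121107 atz [ 0.5847 -0.0635] [ 0.5784 -0.0668]
hold1 [ 0.5317 -0.0429  0.083 ] 0.0010278367382785016 atz [ 0.5322 -0.0434] [ 0.5274 -0.046 ]
crate far [0.3975 0.3326 0.0366] 0.015212188723994755 [0.4014 0.3218]
crate right [0.377  0.4837 0.0538] 0.0088878897036521 [0.3787 0.479 ]
crate left [0.5972 0.3635 0.0447] 0.005861734018770111 [0.5976 0.3585]
crate near [0.5712 0.5269 0.0199] 0.002961962255446162 [0.568  0.5167]
bs top [0.759  0.1693]
bs mid [0.6291 0.1768]
bs bot [0.5042 0.1866]
guide mid0 [0.631  0.1715]
mid1 [0.6191 0.0326]
low0 [0.5017 0.1727]
low1 [0.4928 0.0509]
wing [0.4774 0.0203]
wingtip [0.4822 0.0266]
corner [0.5102 0.1806]
stop corner [0.5048 0.1983]
stop other [0.7676 0.1796]
```

Heights check out: eye tops 24 mm, tray rim about 48 mm, holders about 83 mm, and eye spacing 84 mm. The link centre is (0.557, 0.1135) with yaw 65.4°, and the crate centre is about (0.486, 0.419) with yaw 11°. First move: turn +42° about world z, then traverse at height.

step_arm(
  plan=[
    {"rz": -0.039, "jaw": 0.5},
    {"rz": -0.039, "jaw": 0.5},
    {"rz": -0.039, "jaw": 0.5},
    {"rz": -0.039, "jaw": 0.5},
    {"rz": -0.039, "jaw": 0.5},
    {"rz": -0.039, "jaw": 0.5},
    {"dx": 0.1312, "dy": -0.0069, "jaw": 0.5},
    {"dx": 0.1312, "dy": -0.0069, "jaw": 0.5},
  ],
)

```text
schema error: expected keys dx, dy, dz, rx, ry, rz, jaw
```

step_arm(
  plan=[
    {"dx": 0.1312, "dy": -0.0069, "jaw": 0.5},
    {"dx": 0.1312, "dy": -0.0069, "jaw": 0.5},
    {"dx": 0.1312, "dy": -0.0069, "jaw": 0.5},
    {"dx": 0.1312, "dy": -0.0069, "jaw": 0.5},
    {"dx": 0.1312, "dy": -0.0069, "jaw": 0.5},
    {"dx": 0.1312, "dy": -0.0069, "jaw": 0.5},
    {"dx": 0.1312, "dy": -0.0069, "jaw": 0.5},
    {"dx": 0.1312, "dy": -0.0069, "jaw": 0.5},
  ],
)

```text
schema error: expected keys dx, dy, dz, rx, ry, rz, jaw
```

step_arm(
  plan=[
    {"dx": 0.1312, "dy": -0.0069, "jaw": 0.5},
    {"dx": 0.1312, "dy": -0.0069, "jaw": 0.5},
    {"dx": 0.1312, "dy": -0.0069, "jaw": 0.5},
    {"dx": 0.1312, "dy": -0.0069, "jaw": 0.5},
    {"dx": 0.1312, "dy": -0.0069, "jaw": 0.5},
    {"dx": 0.1312, "dy": -0.0069, "jaw": 0.5},
    {"dx": 0.1312, "dy": -0.0069, "jaw": 0.5},
    {"dx": 0.1312, "dy": -0.0069, "jaw": 0.5},
  ],
)

```text
schema error: expected keys dx, dy, dz, rx, ry, rz, jaw
```

step_arm(
  plan=[
    {"dx": 0.1312, "dy": -0.0069, "jaw": 0.5},
    {"dx": 0.1312, "dy": -0.0069, "jaw": 0.5},
    {"jaw": 0.5},
    {"jaw": 0.5},
  ],
)

```text
schema error: expected keys dx, dy, dz, rx, ry, rz, jaw
```

All keys are required.

step_arm(
  plan=[
    {"dx": 0, "dy": 0, "dz": 0, "rx": 0, "ry": 0, "rz": -0.039, "jaw": 0.5},
    {"dx": 0, "dy": 0, "dz": 0, "rx": 0, "ry": 0, "rz": -0.039, "jaw": 0.5},
    {"dx": 0, "dy": 0, "dz": 0, "rx": 0, "ry": 0, "rz": -0.039, "jaw": 0.5},
    {"dx": 0, "dy": 0, "dz": 0, "rx": 0, "ry": 0, "rz": -0.039, "jaw": 0.5},
    {"dx": 0, "dy": 0, "dz": 0, "rx": 0, "ry": 0, "rz": -0.039, "jaw": 0.5},
    {"dx": 0, "dy": 0, "dz": 0, "rx": 0, "ry": 0, "rz": -0.039, "jaw": 0.5},
    {"dx": 0.1312, "dy": -0.0069, "dz": 0, "rx": 0, "ry": 0, "rz": 0, "jaw": 0.5},
    {"dx": 0.1312, "dy": -0.0069, "dz": 0, "rx": 0, "ry": 0, "rz": 0, "jaw": 0.5},
  ],
)

```text
t: 0.77
ee_pos: [0.2956, -0.5463, 0.2299]
eef_rot: [-0.001, 0.842, 0.54, 0.0]
contact_force: [1.5, 0.1, 0.3]
finger_gap: 0.0426
gripper_force: 0.0
```

step_arm(
  plan=[
    {"dx": 0.1312, "dy": -0.0069, "dz": 0, "rx": 0, "ry": 0, "rz": 0, "jaw": 0.5},
    {"dx": 0.1312, "dy": -0.0069, "dz": 0, "rx": 0, "ry": 0, "rz": 0, "jaw": 0.5},
    {"dx": 0.1312, "dy": -0.0069, "dz": 0, "rx": 0, "ry": 0, "rz": 0, "jaw": 0.5},
    {"dx": 0.1312, "dy": -0.0069, "dz": 0, "rx": 0, "ry": 0, "rz": 0, "jaw": 0.5},
    {"dx": 0.1312, "dy": -0.0069, "dz": 0, "rx": 0, "ry": 0, "rz": 0, "jaw": 0.5},
    {"dx": 0.1312, "dy": -0.0069, "dz": 0, "rx": 0, "ry": 0, "rz": 0, "jaw": 0.5},
    {"dx": 0.1312, "dy": -0.0069, "dz": 0, "rx": 0, "ry": 0, "rz": 0, "jaw": 0.5},
    {"dx": 0.1312, "dy": -0.0069, "dz": 0, "rx": 0, "ry": 0, "rz": 0, "jaw": 0.5},
  ],
)

```text
t: 1.43
ee_pos: [0.412, -0.2515, 0.2311]
eef_rot: [-0.0, 0.841, 0.54, -0.0]
contact_force: [-0.4, -0.2, 0.5]
finger_gap: 0.0429
gripper_force: 0.0
```

step_arm(
  plan=[
    {"dx": 0.1312, "dy": -0.0069, "dz": 0, "rx": 0, "ry": 0, "rz": 0, "jaw": 0.5},
    {"dx": 0.1312, "dy": -0.0069, "dz": 0, "rx": 0, "ry": 0, "rz": 0, "jaw": 0.5},
    {"dx": 0.1312, "dy": -0.0069, "dz": 0, "rx": 0, "ry": 0, "rz": 0, "jaw": 0.5},
    {"dx": 0.1312, "dy": -0.0069, "dz": 0, "rx": 0, "ry": 0, "rz": 0, "jaw": 0.5},
    {"dx": 0.1312, "dy": -0.0069, "dz": 0, "rx": 0, "ry": 0, "rz": 0, "jaw": 0.5},
    {"dx": 0.1312, "dy": -0.0069, "dz": 0, "rx": 0, "ry": 0, "rz": 0, "jaw": 0.5},
    {"dx": 0.1312, "dy": -0.0069, "dz": 0, "rx": 0, "ry": 0, "rz": 0, "jaw": 0.5},
    {"dx": 0.1312, "dy": -0.0069, "dz": 0, "rx": 0, "ry": 0, "rz": 0, "jaw": 0.5},
  ],
)

```text
t: 2.1
ee_pos: [0.528, 0.042, 0.2312]
eef_rot: [0.0, 0.841, 0.541, 0.0]
contact_force: [0.1, -0.3, -0.2]
finger_gap: 0.0428
gripper_force: 0.0
```

step_arm(
  plan=[
    {"dx": 0.1312, "dy": -0.0069, "dz": 0, "rx": 0, "ry": 0, "rz": 0, "jaw": 0.5},
    {"dx": 0.1312, "dy": -0.0069, "dz": 0, "rx": 0, "ry": 0, "rz": 0, "jaw": 0.5},
    {"dx": 0, "dy": 0, "dz": 0, "rx": 0, "ry": 0, "rz": 0, "jaw": 0.5},
    {"dx": 0, "dy": 0, "dz": 0, "rx": 0, "ry": 0, "rz": 0, "jaw": 0.5},
  ],
)

```text
t: 2.43
ee_pos: [0.5568, 0.1149, 0.2305]
eef_rot: [-0.0, 0.841, 0.542, -0.001]
contact_force: [0.3, -0.2, -0.1]
finger_gap: 0.043
gripper_force: 0.0
```

step_arm(
  plan=[
    {"dx": -0.004, "dy": 0, "dz": 0.12, "rx": 0, "ry": 0, "rz": 0, "jaw": 0.5},
    {"dx": 0, "dy": 0, "dz": 0.12, "rx": 0, "ry": 0, "rz": 0, "jaw": 0.5},
    {"dx": 0, "dy": 0, "dz": 0.12, "rx": 0, "ry": 0, "rz": 0, "jaw": 0.5},
    {"dx": 0, "dy": 0, "dz": 0.12, "rx": 0, "ry": 0, "rz": 0, "jaw": 0.5},
    {"dx": 0, "dy": 0, "dz": 0.12, "rx": 0, "ry": 0, "rz": 0, "jaw": 0.5},
    {"dx": 0, "dy": 0, "dz": 0.08, "rx": 0, "ry": 0, "rz": 0, "jaw": 0.5},
    {"dx": 0, "dy": 0, "dz": 0.04, "rx": 0, "ry": 0, "rz": 0, "jaw": 0.5},
    {"dx": 0, "dy": 0, "dz": 0.025, "rx": 0, "ry": 0, "rz": 0, "jaw": 0.5},
  ],
)

```text
t: 3.1
ee_pos: [0.5555, 0.1112, 0.0064]
eef_rot: [-0.0, 0.842, 0.54, -0.001]
contact_force: [0.1, 0.0, 0.6]
finger_gap: 0.0429
gripper_force: 0.0
```

step_arm(
  newtons=60,
  plan=[
    {"dx": 0, "dy": 0, "dz": 0.006, "rx": 0, "ry": 0, "rz": 0, "jaw": 0.5},
    {"dx": 0, "dy": 0, "dz": 0, "rx": 0, "ry": 0, "rz": 0, "jaw": 0.5},
    {"dx": 0, "dy": 0, "dz": 0, "rx": 0, "ry": 0, "rz": 0, "jaw": 0},
    {"dx": 0, "dy": 0, "dz": 0, "rx": 0, "ry": 0, "rz": 0, "jaw": 0},
    {"dx": 0, "dy": 0, "dz": 0, "rx": 0, "ry": 0, "rz": 0, "jaw": 0},
    {"dx": 0, "dy": 0, "dz": 0, "rx": 0, "ry": 0, "rz": 0, "jaw": 0},
    {"dx": 0, "dy": 0, "dz": 0, "rx": 0, "ry": 0, "rz": 0, "jaw": 0},
  ],
)

```text
t: 3.68
ee_pos: [0.5572, 0.1122, 0.0078]
eef_rot: [0.001, 0.841, 0.541, 0.001]
contact_force: [-1.2, -0.7, 6.5]
finger_gap: 0.0163
gripper_force: 59.6
```

step_arm(
  plan=[
    {"dx": 0, "dy": 0, "dz": -0.04, "rx": 0, "ry": 0, "rz": 0, "jaw": 0},
    {"dx": 0, "dy": 0, "dz": -0.08, "rx": 0, "ry": 0, "rz": 0, "jaw": 0},
    {"dx": 0, "dy": 0, "dz": -0.1, "rx": 0, "ry": 0, "rz": 0, "jaw": 0},
    {"dx": 0, "dy": 0, "dz": -0.1, "rx": 0, "ry": 0, "rz": 0, "jaw": 0},
    {"dx": 0, "dy": 0, "dz": -0.1, "rx": 0, "ry": 0, "rz": 0, "jaw": 0},
    {"dx": 0, "dy": 0, "dz": -0.1, "rx": 0, "ry": 0, "rz": 0, "jaw": 0},
    {"dx": 0, "dy": 0, "dz": 0, "rx": 0, "ry": 0, "rz": 0, "jaw": 0},
  ],
)

```text
t: 4.27
ee_pos: [0.558, 0.1124, 0.1698]
eef_rot: [0.002, 0.841, 0.54, 0.004]
contact_force: [0.9, 0.2, -2.6]
finger_gap: 0.016
gripper_force: 59.5
```

step_arm(
  plan=[
    {"dx": 0, "dy": 0, "dz": 0, "rx": 0, "ry": 0, "rz": 0.0378, "jaw": 0},
    {"dx": 0, "dy": 0, "dz": 0, "rx": 0, "ry": 0, "rz": 0.0378, "jaw": 0},
    {"dx": 0, "dy": 0, "dz": 0, "rx": 0, "ry": 0, "rz": 0.0378, "jaw": 0},
    {"dx": 0, "dy": 0, "dz": 0, "rx": 0, "ry": 0, "rz": 0.0378, "jaw": 0},
    {"dx": 0, "dy": 0, "dz": 0, "rx": 0, "ry": 0, "rz": 0.0378, "jaw": 0},
    {"dx": 0, "dy": 0, "dz": 0, "rx": 0, "ry": 0, "rz": 0.0378, "jaw": 0},
    {"dx": 0, "dy": 0, "dz": 0, "rx": 0, "ry": 0, "rz": 0.0378, "jaw": 0},
    {"dx": 0, "dy": 0, "dz": 0, "rx": 0, "ry": 0, "rz": 0.0378, "jaw": 0},
  ],
)

```text
t: 4.93
ee_pos: [0.5559, 0.1121, 0.1621]
eef_rot: [0.0, 0.996, 0.093, -0.0]
contact_force: [-0.5, 0.2, -4.4]
finger_gap: 0.0162
gripper_force: 59.4
```

step_arm(
  plan=[
    {"dx": -0.0049, "dy": -0.131, "dz": 0, "rx": 0, "ry": 0, "rz": 0, "jaw": 0},
    {"dx": -0.0049, "dy": -0.131, "dz": 0, "rx": 0, "ry": 0, "rz": 0, "jaw": 0},
    {"dx": -0.0049, "dy": -0.131, "dz": 0, "rx": 0, "ry": 0, "rz": 0, "jaw": 0},
    {"dx": -0.0049, "dy": -0.131, "dz": 0, "rx": 0, "ry": 0, "rz": 0, "jaw": 0},
    {"dx": -0.0049, "dy": -0.131, "dz": 0, "rx": 0, "ry": 0, "rz": 0, "jaw": 0},
    {"dx": -0.0049, "dy": -0.131, "dz": 0, "rx": 0, "ry": 0, "rz": 0, "jaw": 0},
    {"dx": -0.0049, "dy": -0.131, "dz": 0, "rx": 0, "ry": 0, "rz": 0, "jaw": 0},
    {"dx": -0.0049, "dy": -0.131, "dz": 0, "rx": 0, "ry": 0, "rz": 0, "jaw": 0},
  ],
)

```text
t: 5.6
ee_pos: [0.4836, 0.4202, 0.1623]
eef_rot: [0.0, 0.995, 0.096, -0.0]
contact_force: [0.2, -0.1, -4.3]
finger_gap: 0.0159
gripper_force: 59.8
```

step_arm(
  plan=[
    {"dx": 0, "dy": 0, "dz": 0, "rx": 0, "ry": 0, "rz": 0, "jaw": 0},
    {"dx": 0, "dy": 0, "dz": 0, "rx": 0, "ry": 0, "rz": 0, "jaw": 0},
  ],
)

```text
t: 5.77
ee_pos: [0.4836, 0.4201, 0.1617]
eef_rot: [0.0, 0.995, 0.097, -0.0]
contact_force: [-0.6, -0.3, -4.2]
finger_gap: 0.0162
gripper_force: 60.2
```

Run:
```python
from rig import optics
import cv2
a=optics.capture('top')[170:300,110:260];b=optics.capture('scene')[170:330,400:600]
cv2.imwrite('pics/c1.png',cv2.hconcat([cv2.resize(a,(400,347),interpolation=2),cv2.resize(b,(400,320),interpolation=2)[:320].copy() if 0 else cv2.resize(b,(400,347),interpolation=2)]))
```

```text
(no output)
```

View pics/c1.png

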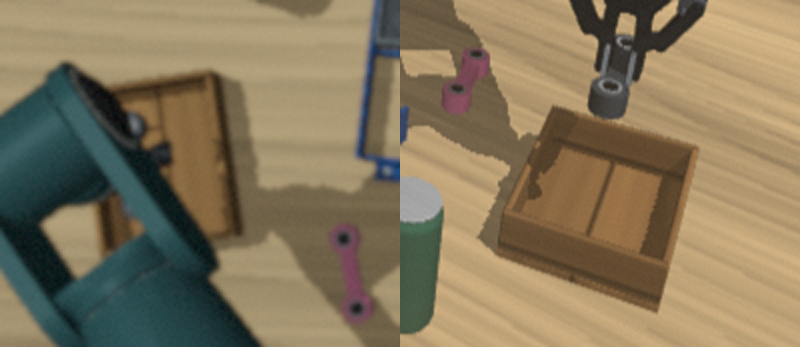

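The link is held above the crate, with its eye at right-half pixel (608,95), and roughly aligned with the crate. Now I lower it.

step_arm(
  plan=[
    {"dx": 0, "dy": 0, "dz": 0.1, "rx": 0, "ry": 0, "rz": 0, "jaw": 0},
    {"dx": 0, "dy": 0, "dz": 0.1, "rx": 0, "ry": 0, "rz": 0, "jaw": 0},
    {"dx": 0, "dy": 0, "dz": 0.1, "rx": 0, "ry": 0, "rz": 0, "jaw": 0},
    {"dx": 0, "dy": 0, "dz": 0.08, "rx": 0, "ry": 0, "rz": 0, "jaw": 0},
    {"dx": 0, "dy": 0, "dz": 0.05, "rx": 0, "ry": 0, "rz": 0, "jaw": 0},
    {"dx": 0, "dy": 0, "dz": 0.025, "rx": 0, "ry": 0, "rz": 0, "jaw": 0},
    {"dx": 0, "dy": 0, "dz": 0.01, "rx": 0, "ry": 0, "rz": 0, "jaw": 0},
    {"dx": 0, "dy": 0, "dz": 0, "rx": 0, "ry": 0, "rz": 0, "jaw": 0},
  ],
)

```text
t: 6.53
ee_pos: [0.4852, 0.4183, 0.0231]
eef_rot: [-0.0, 0.995, 0.096, 0.0]
contact_force: [0.0, 0.0, -4.0]
finger_gap: 0.0167
gripper_force: 60.1
```

step_arm(
  plan=[
    {"dx": 0, "dy": 0, "dz": 0.01, "rx": 0, "ry": 0, "rz": 0, "jaw": 0},
    {"dx": 0, "dy": 0, "dz": 0.007, "rx": 0, "ry": 0, "rz": 0, "jaw": 0},
    {"dx": 0, "dy": 0, "dz": 0.005, "rx": 0, "ry": 0, "rz": 0, "jaw": 0},
    {"dx": 0, "dy": 0, "dz": 0, "rx": 0, "ry": 0, "rz": 0, "jaw": 0},
  ],
)

```text
t: 6.87
ee_pos: [0.4848, 0.4186, 0.0161]
eef_rot: [-0.0, 0.995, 0.096, 0.0]
contact_force: [0.3, -0.0, -4.3]
finger_gap: 0.0162
gripper_force: 60.2
```

step_arm(
  plan=[
    {"dx": 0, "dy": 0, "dz": 0.004, "rx": 0, "ry": 0, "rz": 0, "jaw": 0},
    {"dx": 0, "dy": 0, "dz": 0, "rx": 0, "ry": 0, "rz": 0, "jaw": 0},
    {"dx": 0, "dy": 0, "dz": 0, "rx": 0, "ry": 0, "rz": 0, "jaw": 0.4},
    {"dx": 0, "dy": 0, "dz": 0, "rx": 0, "ry": 0, "rz": 0, "jaw": 0.4},
    {"dx": 0, "dy": 0, "dz": 0, "rx": 0, "ry": 0, "rz": 0, "jaw": 0.4},
    {"dx": 0, "dy": 0, "dz": 0, "rx": 0, "ry": 0, "rz": 0, "jaw": 0.4},
  ],
)

```text
t: 7.37
ee_pos: [0.4849, 0.4186, 0.0149]
eef_rot: [-0.0, 0.995, 0.096, 0.0]
contact_force: [0.2, -0.3, -0.4]
finger_gap: 0.0341
gripper_force: 0.0
```

step_arm(
  plan=[
    {"dx": 0, "dy": 0, "dz": -0.1, "rx": 0, "ry": 0, "rz": 0, "jaw": 0.4},
    {"dx": 0, "dy": 0, "dz": -0.12, "rx": 0, "ry": 0, "rz": 0, "jaw": 0.4},
    {"dx": 0, "dy": 0, "dz": -0.12, "rx": 0, "ry": 0, "rz": 0, "jaw": 0.4},
    {"dx": 0, "dy": 0, "dz": -0.12, "rx": 0, "ry": 0, "rz": 0, "jaw": 0.4},
    {"dx": 0, "dy": 0, "dz": -0.12, "rx": 0, "ry": 0, "rz": 0, "jaw": 0.4},
    {"dx": 0, "dy": 0, "dz": -0.12, "rx": 0, "ry": 0, "rz": 0, "jaw": 0.4},
    {"dx": 0, "dy": 0, "dz": 0, "rx": 0, "ry": 0, "rz": 0, "jaw": 0},
    {"dx": 0, "dy": 0, "dz": 0, "rx": 0, "ry": 0, "rz": 0, "jaw": 0},
  ],
)

```text
t: 8.03
ee_pos: [0.4853, 0.419, 0.2273]
eef_rot: [-0.001, 0.995, 0.096, 0.002]
contact_force: [1.0, 1.0, -0.3]
finger_gap: 0.0109
gripper_force: 0.0
```

Run:
```python
from rig import optics
import cv2
b=optics.capture('scene')
cv2.imwrite('pics/c2.png',cv2.resize(b[200:320,430:560],None,fx=3,fy=3,interpolation=2))
```

```text
(no output)
```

View pics/c2.png

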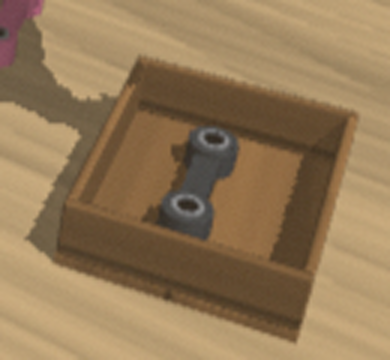

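The link lies flat on the crate floor, with eyes at crop (212,140) and (187,207). Next comes the tray: I will pinch its -x end wall with the pads and slide it in under full control. In the dock frame (yaw 85.8°), the tray is at x = -0.118, y = -0.005, yaw about -3.8°.

step_arm(
  plan=[
    {"dx": 0, "dy": 0, "dz": 0, "rx": 0, "ry": 0, "rz": 0.0354, "jaw": 0.45},
    {"dx": 0, "dy": 0, "dz": 0, "rx": 0, "ry": 0, "rz": 0.0354, "jaw": 0.45},
    {"dx": 0, "dy": 0, "dz": 0, "rx": 0, "ry": 0, "rz": 0.0354, "jaw": 0.45},
    {"dx": 0.0324, "dy": 0.1315, "dz": 0, "rx": 0, "ry": 0, "rz": 0, "jaw": 0.45},
    {"dx": 0.0324, "dy": 0.1315, "dz": 0, "rx": 0, "ry": 0, "rz": 0, "jaw": 0.45},
    {"dx": 0.0324, "dy": 0.1315, "dz": 0, "rx": 0, "ry": 0, "rz": 0, "jaw": 0.45},
    {"dx": 0.0324, "dy": 0.1315, "dz": 0, "rx": 0, "ry": 0, "rz": 0, "jaw": 0.45},
    {"dx": 0.0324, "dy": 0.1315, "dz": 0, "rx": 0, "ry": 0, "rz": 0, "jaw": 0.45},
  ],
)

```text
t: 8.75
ee_pos: [0.5043, 0.2145, 0.2228]
eef_rot: [0.0, 0.998, -0.071, -0.001]
contact_force: [0.7, 0.5, 0.9]
finger_gap: 0.0384
gripper_force: 0.0
```

step_arm(
  plan=[
    {"dx": 0.0324, "dy": 0.1315, "dz": 0, "rx": 0, "ry": 0, "rz": 0, "jaw": 0.45},
    {"dx": 0.0324, "dy": 0.1315, "dz": 0, "rx": 0, "ry": 0, "rz": 0, "jaw": 0.45},
    {"dx": 0.0324, "dy": 0.1315, "dz": 0, "rx": 0, "ry": 0, "rz": 0, "jaw": 0.45},
    {"dx": 0.0324, "dy": 0.1315, "dz": 0, "rx": 0, "ry": 0, "rz": 0, "jaw": 0.45},
    {"dx": 0.0324, "dy": 0.1315, "dz": 0, "rx": 0, "ry": 0, "rz": 0, "jaw": 0.45},
    {"dx": 0.0324, "dy": 0.1315, "dz": 0, "rx": 0, "ry": 0, "rz": 0, "jaw": 0.45},
    {"dx": 0.0324, "dy": 0.1315, "dz": 0, "rx": 0, "ry": 0, "rz": 0, "jaw": 0.45},
    {"dx": 0.0324, "dy": 0.1315, "dz": 0, "rx": 0, "ry": 0, "rz": 0, "jaw": 0.45},
  ],
)

```text
t: 9.42
ee_pos: [0.5367, -0.109, 0.223]
eef_rot: [-0.0, 0.997, -0.071, -0.001]
contact_force: [0.5, 0.8, -0.0]
finger_gap: 0.0384
gripper_force: 0.0
```

step_arm(
  plan=[
    {"dx": 0.0324, "dy": 0.1315, "dz": 0, "rx": 0, "ry": 0, "rz": 0, "jaw": 0.45},
    {"dx": 0, "dy": 0, "dz": 0, "rx": 0, "ry": 0, "rz": 0, "jaw": 0.45},
    {"dx": 0, "dy": 0, "dz": 0, "rx": 0, "ry": 0, "rz": 0, "jaw": 0.45},
  ],
)

```text
t: 9.67
ee_pos: [0.5409, -0.1492, 0.2226]
eef_rot: [-0.0, 0.997, -0.072, -0.002]
contact_force: [0.5, 1.2, 0.1]
finger_gap: 0.0385
gripper_force: 0.0
```

step_arm(
  plan=[
    {"dx": 0.006, "dy": -0.006, "dz": 0.1, "rx": 0, "ry": 0, "rz": 0, "jaw": 0.45},
    {"dx": 0, "dy": 0, "dz": 0.1, "rx": 0, "ry": 0, "rz": 0, "jaw": 0.45},
    {"dx": 0, "dy": 0, "dz": 0.1, "rx": 0, "ry": 0, "rz": 0, "jaw": 0.45},
    {"dx": 0, "dy": 0, "dz": 0.1, "rx": 0, "ry": 0, "rz": 0, "jaw": 0.45},
    {"dx": 0, "dy": 0, "dz": 0.08, "rx": 0, "ry": 0, "rz": 0, "jaw": 0.45},
    {"dx": 0, "dy": 0, "dz": 0.06, "rx": 0, "ry": 0, "rz": 0, "jaw": 0.45},
    {"dx": 0, "dy": 0, "dz": 0.06, "rx": 0, "ry": 0, "rz": 0, "jaw": 0.45},
    {"dx": 0, "dy": 0, "dz": 0.049, "rx": 0, "ry": 0, "rz": 0, "jaw": 0.45},
  ],
)

```text
t: 10.33
ee_pos: [0.5425, -0.1443, 0.0275]
eef_rot: [-0.0, 0.998, -0.07, -0.001]
contact_force: [0.1, 0.6, -0.2]
finger_gap: 0.0387
gripper_force: 0.0
```

step_arm(
  newtons=20,
  plan=[
    {"dx": 0, "dy": 0, "dz": 0, "rx": 0, "ry": 0, "rz": 0, "jaw": 0.3},
    {"dx": 0, "dy": 0, "dz": 0, "rx": 0, "ry": 0, "rz": 0, "jaw": 0.24},
    {"dx": 0, "dy": 0, "dz": 0, "rx": 0, "ry": 0, "rz": 0, "jaw": 0.2},
    {"dx": 0, "dy": 0, "dz": 0, "rx": 0, "ry": 0, "rz": 0, "jaw": 0.17},
    {"dx": 0, "dy": 0, "dz": 0, "rx": 0, "ry": 0, "rz": 0, "jaw": 0.15},
    {"dx": 0, "dy": 0, "dz": 0, "rx": 0, "ry": 0, "rz": 0, "jaw": 0.15},
  ],
)

```text
t: 10.83
ee_pos: [0.5438, -0.146, 0.0308]
eef_rot: [0.0, 0.997, -0.071, 0.001]
contact_force: [-0.8, 0.4, 0.3]
finger_gap: 0.0126
gripper_force: 0.0
```

step_arm(
  newtons=20,
  plan=[
    {"dx": 0, "dy": 0, "dz": 0, "rx": 0, "ry": 0, "rz": 0, "jaw": 0.13},
    {"dx": 0, "dy": 0, "dz": 0, "rx": 0, "ry": 0, "rz": 0, "jaw": 0.11},
    {"dx": 0, "dy": 0, "dz": 0, "rx": 0, "ry": 0, "rz": 0, "jaw": 0.09},
    {"dx": 0, "dy": 0, "dz": 0, "rx": 0, "ry": 0, "rz": 0, "jaw": 0.08},
    {"dx": 0, "dy": 0, "dz": 0, "rx": 0, "ry": 0, "rz": 0, "jaw": 0.07},
    {"dx": 0, "dy": 0, "dz": 0, "rx": 0, "ry": 0, "rz": 0, "jaw": 0.06},
    {"dx": 0, "dy": 0, "dz": 0, "rx": 0, "ry": 0, "rz": 0, "jaw": 0.05},
    {"dx": 0, "dy": 0, "dz": 0, "rx": 0, "ry": 0, "rz": 0, "jaw": 0.04},
  ],
)

```text
t: 11.5
ee_pos: [0.5435, -0.1461, 0.0301]
eef_rot: [0.0, 0.997, -0.071, -0.0]
contact_force: [-1.3, -4.0, 1.1]
finger_gap: 0.0039
gripper_force: 13.1
```

step_arm(
  newtons=80,
  plan=[
    {"dx": 0, "dy": 0, "dz": 0, "rx": 0, "ry": 0, "rz": 0, "jaw": 0.02},
    {"dx": 0, "dy": 0, "dz": 0, "rx": 0, "ry": 0, "rz": 0, "jaw": 0},
    {"dx": 0, "dy": 0, "dz": 0, "rx": 0, "ry": 0, "rz": 0, "jaw": 0},
  ],
)

```text
t: 11.75
ee_pos: [0.5435, -0.1461, 0.0302]
eef_rot: [0.0, 0.997, -0.071, 0.0]
contact_force: [-3.1, -5.3, 5.2]
finger_gap: 0.0018
gripper_force: 78.8
```

Run:
```python
from rig import optics
import cv2
t=optics.capture('top')[140:265,225:375];s=optics.capture('scene')[165:290,260:410]
cv2.imwrite('pics/g.png',cv2.hconcat([cv2.resize(t,(400,333),interpolation=2),cv2.resize(s,(400,333),interpolation=2)]))
```

```text
(no output)
```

View pics/g.png

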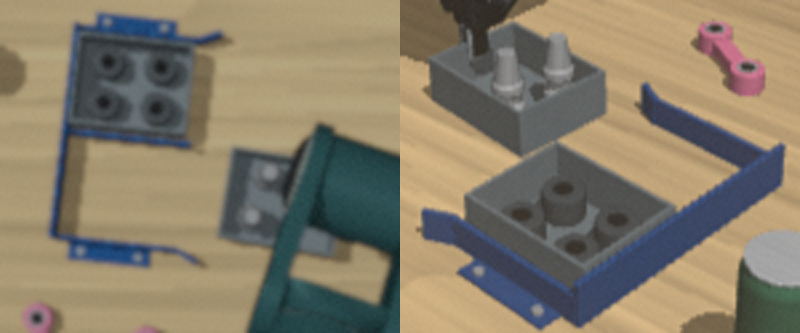

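The fingers pinch the tray's end wall and both holders stand, at right half (507,75) and (557,60). The bay is empty. Now a gentle yaw correction of +4°, then the slide.

step_arm(
  plan=[
    {"dx": 0, "dy": 0, "dz": 0, "rx": 0, "ry": 0, "rz": -0.002, "jaw": 0},
    {"dx": 0, "dy": 0, "dz": 0, "rx": 0, "ry": 0, "rz": -0.004, "jaw": 0},
    {"dx": 0, "dy": 0, "dz": 0, "rx": 0, "ry": 0, "rz": -0.004, "jaw": 0},
    {"dx": 0, "dy": 0, "dz": 0, "rx": 0, "ry": 0, "rz": -0.004, "jaw": 0},
    {"dx": 0, "dy": 0, "dz": 0, "rx": 0, "ry": 0, "rz": -0.004, "jaw": 0},
    {"dx": 0, "dy": 0, "dz": 0, "rx": 0, "ry": 0, "rz": -0.003, "jaw": 0},
    {"dx": 0, "dy": 0, "dz": 0, "rx": 0, "ry": 0, "rz": -0.001, "jaw": 0},
    {"dx": 0, "dy": -0.003, "dz": 0, "rx": 0, "ry": 0, "rz": 0, "jaw": 0},
  ],
)

```text
t: 12.52
ee_pos: [0.5438, -0.1454, 0.0303]
eef_rot: [0.0, 0.999, -0.036, 0.0]
contact_force: [3.1, -4.9, 5.0]
finger_gap: 0.0019
gripper_force: 79.0
```

step_arm(
  plan=[
    {"dx": -0.001, "dy": -0.005, "dz": 0, "rx": 0, "ry": 0, "rz": 0, "jaw": 0},
    {"dx": -0.001, "dy": -0.007, "dz": 0, "rx": 0, "ry": 0, "rz": 0, "jaw": 0},
    {"dx": -0.001, "dy": -0.01, "dz": 0, "rx": 0, "ry": 0, "rz": 0, "jaw": 0},
    {"dx": 0, "dy": -0.012, "dz": 0, "rx": 0, "ry": 0, "rz": 0, "jaw": 0},
    {"dx": 0, "dy": -0.012, "dz": 0, "rx": 0, "ry": 0, "rz": 0, "jaw": 0},
    {"dx": 0, "dy": -0.012, "dz": 0, "rx": 0, "ry": 0, "rz": 0, "jaw": 0},
    {"dx": 0, "dy": -0.012, "dz": 0, "rx": 0, "ry": 0, "rz": 0, "jaw": 0},
    {"dx": 0, "dy": -0.012, "dz": 0, "rx": 0, "ry": 0, "rz": 0, "jaw": 0},
  ],
)

```text
t: 13.18
ee_pos: [0.5443, -0.1211, 0.0303]
eef_rot: [0.001, 0.999, -0.036, -0.0]
contact_force: [0.1, -7.7, 7.0]
finger_gap: 0.0021
gripper_force: 79.2
```

Run:
```python
from rig import optics
import cv2
t=optics.capture('top')[185:250,230:330]
cv2.imwrite('pics/h.png',cv2.resize(t,None,fx=7,fy=7,interpolation=2))
```

```text
(no output)
```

View pics/h.png

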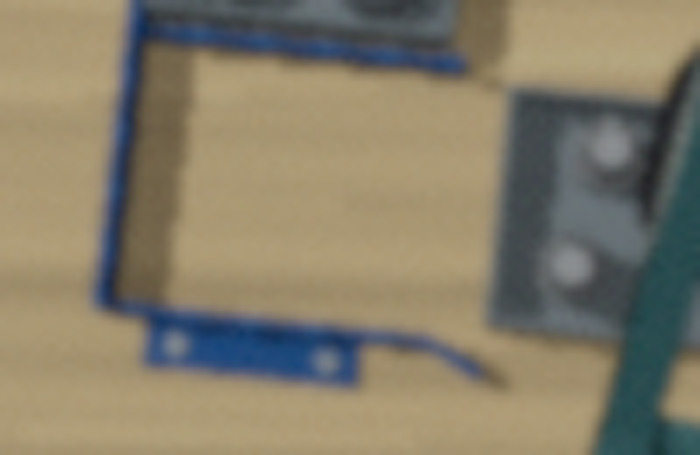

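The picture shows the tray's leading edge at (513,88)–(492,325), the mid guide ending at (465,65) and the lower guide running (115,305)–(430,343). I check the line-up numerically.

Run:
```python
from geo import *
c=lambda u,v:((u+.5)/7-.5+230,(v+.5)/7-.5+185)
g=lambda u,v,z:atz('top',c(u,v),z)[:2]
m0,m1,l0,l1=g(150,33,.03),g(465,66,.03),g(150,310,.03),g(415,341,.03)
a,b=g(513,88,.05),g(492,325,.05)
s0,s1=g(140,30,.045),g(112,300,.045)
ang=lambda d:np.degrees(np.arctan2(d[1],d[0]))
print(ang(m0-m1),ang(l0-l1),ang(s1-s0)-90,'tray',ang(b-a)-90,np.linalg.norm(a-b))
th=np.radians(85.6);u=np.r_[np.cos(th),np.sin(th)];v=np.r_[-u[1],u[0]]
print('guide v',m0@v,m1@v,l0@v,l1@v,'tray v',a@v,b@v,'front u',a@u,b@u,'mouth',m1@u,'stop',s0@u,s1@u)
```

```text
85.60560706824461 84.87409663035884 86.18812048682645 tray 86.56382632706553 0.10749481188000795
guide v -0.6146302082084767 -0.6146443861759324 -0.48869759579861066 -0.487160730047457 tray v -0.6048822547676386 -0.49740265184953575 front u 0.05691151978873 0.05510333349156657 mouth 0.08009615549478367 stop 0.22783558032630982 0.22657379246959888
```

The line-up is within 1 mm and 1°, so I slide in.

step_arm(
  plan=[
    {"dx": 0, "dy": -0.013, "dz": 0, "rx": 0, "ry": 0, "rz": 0, "jaw": 0},
    {"dx": 0, "dy": -0.014, "dz": 0, "rx": 0, "ry": 0, "rz": 0, "jaw": 0},
    {"dx": 0, "dy": -0.014, "dz": 0, "rx": 0, "ry": 0, "rz": 0, "jaw": 0},
    {"dx": 0, "dy": -0.014, "dz": 0, "rx": 0, "ry": 0, "rz": 0, "jaw": 0},
    {"dx": 0, "dy": -0.014, "dz": 0, "rx": 0, "ry": 0, "rz": 0, "jaw": 0},
    {"dx": 0, "dy": -0.014, "dz": 0, "rx": 0, "ry": 0, "rz": 0, "jaw": 0},
    {"dx": 0, "dy": -0.014, "dz": 0, "rx": 0, "ry": 0, "rz": 0, "jaw": 0},
    {"dx": 0, "dy": -0.014, "dz": 0, "rx": 0, "ry": 0, "rz": 0, "jaw": 0},
  ],
)

```text
t: 13.9
ee_pos: [0.5467, -0.0879, 0.0303]
eef_rot: [0.001, 0.999, -0.036, -0.0]
contact_force: [-0.7, -7.7, 7.2]
finger_gap: 0.0019
gripper_force: 79.2
```

step_arm(
  plan=[
    {"dx": 0, "dy": -0.014, "dz": 0, "rx": 0, "ry": 0, "rz": 0, "jaw": 0},
    {"dx": 0, "dy": -0.014, "dz": 0, "rx": 0, "ry": 0, "rz": 0, "jaw": 0},
    {"dx": 0, "dy": -0.014, "dz": 0, "rx": 0, "ry": 0, "rz": 0, "jaw": 0},
    {"dx": 0, "dy": -0.014, "dz": 0, "rx": 0, "ry": 0, "rz": 0, "jaw": 0},
    {"dx": 0, "dy": -0.014, "dz": 0, "rx": 0, "ry": 0, "rz": 0, "jaw": 0},
    {"dx": 0, "dy": -0.014, "dz": 0, "rx": 0, "ry": 0, "rz": 0, "jaw": 0},
    {"dx": 0, "dy": -0.014, "dz": 0, "rx": 0, "ry": 0, "rz": 0, "jaw": 0},
    {"dx": 0, "dy": -0.014, "dz": 0, "rx": 0, "ry": 0, "rz": 0, "jaw": 0},
  ],
)

```text
t: 14.57
ee_pos: [0.5491, -0.0544, 0.0302]
eef_rot: [0.001, 0.999, -0.036, -0.0]
contact_force: [-0.5, -7.9, 7.4]
finger_gap: 0.002
gripper_force: 79.3
```

step_arm(
  plan=[
    {"dx": 0, "dy": -0.014, "dz": 0, "rx": 0, "ry": 0, "rz": 0, "jaw": 0},
    {"dx": 0, "dy": -0.014, "dz": 0, "rx": 0, "ry": 0, "rz": 0, "jaw": 0},
    {"dx": 0, "dy": -0.014, "dz": 0, "rx": 0, "ry": 0, "rz": 0, "jaw": 0},
    {"dx": 0, "dy": -0.014, "dz": 0, "rx": 0, "ry": 0, "rz": 0, "jaw": 0},
    {"dx": 0, "dy": -0.014, "dz": 0, "rx": 0, "ry": 0, "rz": 0, "jaw": 0},
    {"dx": 0, "dy": -0.014, "dz": 0, "rx": 0, "ry": 0, "rz": 0, "jaw": 0},
    {"dx": 0, "dy": -0.014, "dz": 0, "rx": 0, "ry": 0, "rz": 0, "jaw": 0},
    {"dx": 0, "dy": -0.014, "dz": 0, "rx": 0, "ry": 0, "rz": 0, "jaw": 0},
  ],
)

```text
t: 15.23
ee_pos: [0.5516, -0.0209, 0.0302]
eef_rot: [0.001, 0.999, -0.036, -0.0]
contact_force: [-0.2, -8.5, 8.2]
finger_gap: 0.0022
gripper_force: 79.3
```

step_arm(
  plan=[
    {"dx": 0, "dy": -0.014, "dz": 0, "rx": 0, "ry": 0, "rz": 0, "jaw": 0},
    {"dx": 0, "dy": -0.014, "dz": 0, "rx": 0, "ry": 0, "rz": 0, "jaw": 0},
    {"dx": 0, "dy": -0.014, "dz": 0, "rx": 0, "ry": 0, "rz": 0, "jaw": 0},
    {"dx": 0, "dy": -0.014, "dz": 0, "rx": 0, "ry": 0, "rz": 0, "jaw": 0},
    {"dx": 0, "dy": -0.012, "dz": 0, "rx": 0, "ry": 0, "rz": 0, "jaw": 0},
    {"dx": 0, "dy": -0.01, "dz": 0, "rx": 0, "ry": 0, "rz": 0, "jaw": 0},
    {"dx": 0, "dy": -0.008, "dz": 0, "rx": 0, "ry": 0, "rz": 0, "jaw": 0},
    {"dx": 0, "dy": -0.006, "dz": 0, "rx": 0, "ry": 0, "rz": 0, "jaw": 0},
  ],
)

```text
t: 15.9
ee_pos: [0.5536, 0.0066, 0.0303]
eef_rot: [0.001, 0.999, -0.036, -0.0]
contact_force: [-0.5, -9.4, 7.9]
finger_gap: 0.002
gripper_force: 79.5
```

step_arm(
  plan=[
    {"dx": 0, "dy": -0.006, "dz": 0, "rx": 0, "ry": 0, "rz": 0, "jaw": 0},
    {"dx": 0, "dy": -0.006, "dz": 0, "rx": 0, "ry": 0, "rz": 0, "jaw": 0},
    {"dx": 0, "dy": -0.006, "dz": 0, "rx": 0, "ry": 0, "rz": 0, "jaw": 0},
    {"dx": 0, "dy": -0.006, "dz": 0, "rx": 0, "ry": 0, "rz": 0, "jaw": 0},
    {"dx": 0, "dy": -0.006, "dz": 0, "rx": 0, "ry": 0, "rz": 0, "jaw": 0},
    {"dx": 0, "dy": -0.006, "dz": 0, "rx": 0, "ry": 0, "rz": 0, "jaw": 0},
    {"dx": 0, "dy": -0.006, "dz": 0, "rx": 0, "ry": 0, "rz": 0, "jaw": 0},
    {"dx": 0, "dy": -0.005, "dz": 0, "rx": 0, "ry": 0, "rz": 0, "jaw": 0},
  ],
)

```text
t: 16.57
ee_pos: [0.5546, 0.0206, 0.0303]
eef_rot: [0.001, 0.999, -0.036, -0.0]
contact_force: [-1.0, -8.6, 8.6]
finger_gap: 0.0022
gripper_force: 79.5
```

step_arm(
  plan=[
    {"dx": 0, "dy": -0.005, "dz": 0, "rx": 0, "ry": 0, "rz": 0, "jaw": 0},
    {"dx": 0, "dy": -0.005, "dz": 0, "rx": 0, "ry": 0, "rz": 0, "jaw": 0},
    {"dx": 0, "dy": -0.005, "dz": 0, "rx": 0, "ry": 0, "rz": 0, "jaw": 0},
    {"dx": 0, "dy": -0.005, "dz": 0, "rx": 0, "ry": 0, "rz": 0, "jaw": 0},
    {"dx": 0, "dy": -0.005, "dz": 0, "rx": 0, "ry": 0, "rz": 0, "jaw": 0},
    {"dx": 0, "dy": -0.005, "dz": 0, "rx": 0, "ry": 0, "rz": 0, "jaw": 0},
    {"dx": 0, "dy": -0.005, "dz": 0, "rx": 0, "ry": 0, "rz": 0, "jaw": 0},
    {"dx": 0, "dy": -0.005, "dz": 0, "rx": 0, "ry": 0, "rz": 0, "jaw": 0},
  ],
)

```text
t: 17.23
ee_pos: [0.5555, 0.0325, 0.0302]
eef_rot: [0.001, 0.999, -0.036, -0.0]
contact_force: [-1.2, -9.1, 8.5]
finger_gap: 0.0022
gripper_force: 79.5
```

step_arm(
  plan=[
    {"dx": 0, "dy": -0.003, "dz": 0, "rx": 0, "ry": 0, "rz": 0, "jaw": 0},
    {"dx": 0, "dy": -0.003, "dz": 0, "rx": 0, "ry": 0, "rz": 0, "jaw": 0},
    {"dx": 0, "dy": -0.003, "dz": 0, "rx": 0, "ry": 0, "rz": 0, "jaw": 0},
    {"dx": 0, "dy": -0.003, "dz": 0, "rx": 0, "ry": 0, "rz": 0, "jaw": 0},
    {"dx": 0, "dy": -0.003, "dz": 0, "rx": 0, "ry": 0, "rz": 0, "jaw": 0},
    {"dx": 0, "dy": -0.003, "dz": 0, "rx": 0, "ry": 0, "rz": 0, "jaw": 0},
  ],
)

```text
t: 17.73
ee_pos: [0.5559, 0.0378, 0.0302]
eef_rot: [0.001, 0.999, -0.036, -0.0]
contact_force: [-0.6, -7.9, 7.7]
finger_gap: 0.0017
gripper_force: 79.5
```

step_arm(
  plan=[
    {"dx": 0, "dy": -0.003, "dz": 0, "rx": 0, "ry": 0, "rz": 0, "jaw": 0},
    {"dx": 0, "dy": -0.003, "dz": 0, "rx": 0, "ry": 0, "rz": 0, "jaw": 0},
    {"dx": 0, "dy": -0.003, "dz": 0, "rx": 0, "ry": 0, "rz": 0, "jaw": 0},
    {"dx": 0, "dy": -0.003, "dz": 0, "rx": 0, "ry": 0, "rz": 0, "jaw": 0},
  ],
)

```text
t: 18.07
ee_pos: [0.5562, 0.0414, 0.0303]
eef_rot: [0.001, 0.999, -0.036, -0.0]
contact_force: [-0.1, -7.6, 7.9]
finger_gap: 0.0023
gripper_force: 79.5
```

step_arm(
  plan=[
    {"dx": 0, "dy": -0.003, "dz": 0, "rx": 0, "ry": 0, "rz": 0, "jaw": 0},
    {"dx": 0, "dy": -0.003, "dz": 0, "rx": 0, "ry": 0, "rz": 0, "jaw": 0},
    {"dx": 0, "dy": -0.003, "dz": 0, "rx": 0, "ry": 0, "rz": 0, "jaw": 0},
  ],
)

```text
t: 18.32
ee_pos: [0.5564, 0.0441, 0.0302]
eef_rot: [0.001, 0.999, -0.036, -0.0]
contact_force: [-1.1, -8.0, 9.5]
finger_gap: 0.0021
gripper_force: 79.5
```

step_arm(
  plan=[
    {"dx": 0, "dy": -0.003, "dz": 0, "rx": 0, "ry": 0, "rz": 0, "jaw": 0},
    {"dx": 0, "dy": -0.003, "dz": 0, "rx": 0, "ry": 0, "rz": 0, "jaw": 0},
  ],
)

```text
t: 18.48
ee_pos: [0.5565, 0.0459, 0.0302]
eef_rot: [0.001, 0.999, -0.036, -0.0]
contact_force: [-0.2, -8.1, 9.0]
finger_gap: 0.0021
gripper_force: 79.5
```

step_arm(
  plan=[
    {"dx": 0, "dy": -0.003, "dz": 0, "rx": 0, "ry": 0, "rz": 0, "jaw": 0},
    {"dx": 0, "dy": -0.003, "dz": 0, "rx": 0, "ry": 0, "rz": 0, "jaw": 0},
  ],
)

```text
t: 18.65
ee_pos: [0.5566, 0.0476, 0.0302]
eef_rot: [0.001, 0.999, -0.036, -0.0]
contact_force: [-2.9, -18.4, 10.5]
finger_gap: 0.002
gripper_force: 79.9
```

That is contact with the back stop: the force jumped from 8 to 18 N. Now I release gently and rise straight up.

step_arm(
  newtons=20,
  plan=[
    {"dx": 0, "dy": 0, "dz": 0, "rx": 0, "ry": 0, "rz": 0, "jaw": 0},
    {"dx": 0, "dy": 0, "dz": 0, "rx": 0, "ry": 0, "rz": 0, "jaw": 0},
    {"dx": 0, "dy": 0, "dz": 0, "rx": 0, "ry": 0, "rz": 0, "jaw": 0.08},
    {"dx": 0, "dy": 0, "dz": 0, "rx": 0, "ry": 0, "rz": 0, "jaw": 0.14},
    {"dx": 0, "dy": 0, "dz": 0, "rx": 0, "ry": 0, "rz": 0, "jaw": 0.2},
    {"dx": 0, "dy": 0, "dz": 0, "rx": 0, "ry": 0, "rz": 0, "jaw": 0.26},
    {"dx": 0, "dy": 0, "dz": 0, "rx": 0, "ry": 0, "rz": 0, "jaw": 0.3},
    {"dx": 0, "dy": 0, "dz": 0, "rx": 0, "ry": 0, "rz": 0, "jaw": 0.3},
  ],
)

```text
t: 19.32
ee_pos: [0.5566, 0.0486, 0.0298]
eef_rot: [-0.0, 0.999, -0.036, -0.0]
contact_force: [0.5, 0.6, 0.5]
finger_gap: 0.0255
gripper_force: 0.0
```

step_arm(
  plan=[
    {"dx": 0, "dy": 0, "dz": -0.02, "rx": 0, "ry": 0, "rz": 0, "jaw": 0.3},
    {"dx": 0, "dy": 0, "dz": -0.05, "rx": 0, "ry": 0, "rz": 0, "jaw": 0.3},
    {"dx": 0, "dy": 0, "dz": -0.08, "rx": 0, "ry": 0, "rz": 0, "jaw": 0.3},
    {"dx": 0, "dy": 0, "dz": -0.1, "rx": 0, "ry": 0, "rz": 0, "jaw": 0.3},
    {"dx": 0, "dy": 0, "dz": -0.12, "rx": 0, "ry": 0, "rz": 0, "jaw": 0.3},
    {"dx": 0, "dy": 0, "dz": -0.12, "rx": 0, "ry": 0, "rz": 0, "jaw": 0.3},
    {"dx": 0, "dy": 0, "dz": -0.12, "rx": 0, "ry": 0, "rz": 0, "jaw": 0.3},
  ],
)

```text
t: 19.9
ee_pos: [0.5563, 0.0486, 0.2153]
eef_rot: [-0.0, 0.999, -0.036, 0.0]
contact_force: [1.2, -0.0, -0.4]
finger_gap: 0.0254
gripper_force: 0.0
```

step_arm(
  plan=[
    {"dx": -0.13, "dy": 0.05, "dz": 0, "rx": 0, "ry": 0, "rz": 0, "jaw": 0.3},
    {"dx": -0.1, "dy": 0.13, "dz": 0, "rx": 0, "ry": 0, "rz": 0, "jaw": 0.3},
    {"dx": 0, "dy": 0.13, "dz": 0, "rx": 0, "ry": 0, "rz": 0, "jaw": 0.3},
    {"dx": 0, "dy": 0.13, "dz": 0, "rx": 0, "ry": 0, "rz": 0, "jaw": 0.3},
    {"dx": 0, "dy": 0.13, "dz": 0, "rx": 0, "ry": 0, "rz": 0, "jaw": 0.3},
    {"dx": 0, "dy": 0.1, "dz": 0, "rx": 0, "ry": 0, "rz": 0, "jaw": 0.3},
    {"dx": 0, "dy": 0, "dz": 0, "rx": 0, "ry": 0, "rz": 0, "jaw": 0.3},
    {"dx": 0, "dy": 0, "dz": 0, "rx": 0, "ry": 0, "rz": 0, "jaw": 0.3},
  ],
)

```text
t: 20.57
ee_pos: [0.4781, -0.1424, 0.2133]
eef_rot: [-0.0, 0.999, -0.038, 0.0]
contact_force: [-0.2, 0.8, 0.2]
finger_gap: 0.0255
gripper_force: 0.0
```

Run:
```python
from rig import optics
import cv2
t=optics.capture('top')[140:265,225:375];s=optics.capture('scene')[165:290,260:410]
cv2.imwrite('pics/z.png',cv2.hconcat([cv2.resize(t,(400,333),interpolation=2),cv2.resize(s,(400,333),interpolation=2)]))
```

```text
(no output)
```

View pics/z.png

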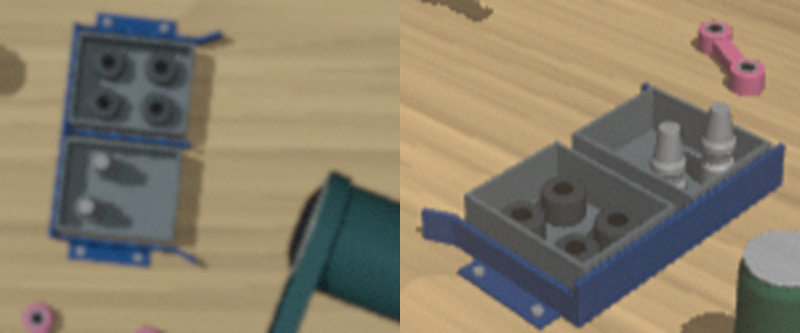

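The tray sits flush against the back stop, spanning left half (65,140)–(183,240). Both holders are upright at right half (668,150) and (719,130), and the arm is clear. I hand the job in.

```bash
python3 -c "
from rig import job
print(job.job_done())"
```

```text
the job is handed in; nothing more can be done
None
```

The job is handed in, with no verdict returned: the link lies in the crate, the tray is against the back stop with both holders standing, the arm is clear, and no bystander was touched.

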